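# Weigh a pair of sand cores on the spring scale

## Robot

A 6-joint arm with a two-finger parallel gripper is mounted at the origin on a cart in front of the work surface, level with it; the furniture and walls round the work are solid. World frame = base frame: x ahead of the robot, y to its left, z up, the work surface at z = 0. Lengths are in m, angles in degrees, forces in N, time in s.
With the tool pointing down it reaches from about 0.275 to 0.725 m from the base axis. Payload 5.6 kg.
Tool frame: the origin (TCP) lies on the centre line of the jaws, within the pads' length; the fingertips stand 25 mm ahead of it and the grasp point (between the pads) lies 6 mm ahead of it (arm.nose_length is the z of the fingertips in the tool frame, in m); z points along the fingers, y is the line along which they close (so a half turn about z gives the same grasp; the last joint's range is limited). The gripper opens to 85 mm and grips with 20 to 120 N. Pads are 22 mm wide; open, the fingers measure 114 mm over their backs; the gripper's body (76 mm by 85 mm) begins 54 mm behind the grasp point. The pads swing forward as they close: fully open they stand 13 mm farther back than shut.
Start: joints at [93.369, 14.616, 6.199, 0, -81.583, -16.306], TCP at [0.123, 0.536, 0.256] pointing down, gripper open.
Joint ranges: [-168.99, 168.99], [-69.2, 112.95], [-62.41, 85.93], [-164.36, 98.24], [-168.68, -3.75], [-174.98, 174.98]. Speed limits (degrees/s): [147.25, 147.25, 180, 180, 180, 180].

## Interface

Orientations are given as a 3x3 rotation matrix whose columns are the frame's x, y, z axes.
In Python, from workcell import arm, eyes, hand_in gives the robot as it stands.
- The arm moves only by the tool jog_arm, never from a script. Its argument "steps" is one flat list of numbers, 7 for each row, row after row: the shift along the tool's x, y, z in cm, then the turn, a rotation vector about the tool's x, y, z in rad, then the opening, from 0 (shut) to 1 (fully open). A call has 1 to 10 rows; each row is the pose to reach, as a shift and turn from the pose commanded when the call began, along the tool's axes at that moment; what a row does not reach only later rows make up. A row lasts 1/8 s, in which the tool goes at most 62.5 mm and 10.7 degrees, less where a joint would pass 70% of its speed; a pose out of reach is approached as far as the arm can. A call with a gripper value outside its range is refused whole. The fingers move at their own pace and stop on an object; "newtons" is the grip in N (left out, the last holds). Time passes only in rows, so rows that repeat a pose let the fingers close. It gives the time, the measured TCP pose, the force, the opening and the grip force at its end, in the units of the state.
- arm.observe(): the state, without advancing time (a new reading comes with each control period).
- eyes.snapshot(name): name is "scene" or "top"; returns a dict with "pixels" (400x640x3 uint8, red, green, blue), "camera_matrix" (3x3 intrinsics, pixels), "R" (3x3) and "t" (3): a world point X has camera coordinates R X + t. Camera axes: x right, y down, z forward; pixel columns grow to the right and rows downward; lengths in m; the calibration is good to about 2 mm. A picture is of the moment at which its call begins. There is no depth.
- hand_in(): hands the job in; it is judged then, once.
Trained networks look in the newest picture that a camera, given by its name, has taken for a name from the list of things; names that differ only in an ending like _2 or _b are one class to them, and where a whole thing is asked for, a point or a joint stands for the part that bears it (a point fixed in the world has none). Each returns a list of dicts, best first, with "score" (0 to 1); they miss things now and then, are a little off and sometimes report something else, mostly with a low value. They report only what shows in the picture. A call takes as long as a camera call.
- eyes.masks_of(camera, query): "region" (400x640 bool, what is visible of it) and "bbox" ([left, top, width, height] in pixels, round what is visible of it).
The state is a dict: "time_s": time; "joints": joint angles; "joint_velocities": joint speeds; "joint_efforts": joint torques, N m; "ee_pos": TCP position; "eef_rot": TCP orientation; "force": force on the tool from outside, world axes, zero at the start; "moment": the same for the moment, N m; "grip_width": finger opening in m; "grip_force": force on a finger pad.
Only numpy, scipy, OpenCV 4.12 (cv2) and the standard library are available. Lean on these libraries where they do the work, as an engineer would, in place of code of your own. Each camera call takes 0.05 s, during which the arm holds its last target. There are 200 camera calls.

## Task

Put the loose straight round core into the empty cup of the two-cup core carrier, then lift the carrier by its wooden grip block, thread its eye over the tip of the spring scale's hook and ease it down slowly until the scale alone bears it, so that on letting go the pointer neither drops nor jumps. Leave the carrier hanging free and still on the hook with a core in each cup, do not wrench the hook or pull it down hard, and leave the other two cores where they stand.

Things in the scene. Friction and masses are not known exactly. Their poses are not given: they have to be found in the camera images.
- core_out_mid (a point): The loose core to be loaded: a plain straight sand cylinder, 28 mm in diameter, 78 mm tall, about 0.09 kg, standing upright on the table; the point is its centre, half-way up. The two other loose cores nearby are not straight: one has a thin neck on a wide body, one is squat with a bulge.
- core_out: The same loose straight core; origin at the centre of its underside.
- core_in_mid (a point): A second straight core of the same size that already stands in one cup of the carrier (the one at its +y end); the point is its centre. It stays there.
- carrier: Two-cup core carrier standing on the table: a metal bar 46 x 216 x 6 mm (x, y, z; long axis y) with a cup at each end, a thin post with a wire eye in the middle and a wooden grip block on top, 182 mm high in all. Origin: centre of its underside. Empty it weighs 0.16 to 0.76 kg, different in every run.
- carrier_grip (a point): Centre of the carrier's wooden grip block, 26 x 16 x 32 mm (x, y, z), 166 mm above the carrier's underside; pinch it across its 16 mm (closing along y). Axes as the carrier's: y along its long bar, z up.
- cup_floor (a point): Centre of the floor of the carrier's empty cup (at its -y end, 85 mm from the middle), 6 mm above the carrier's underside. The cup is round, 34 mm in diameter inside, 42 mm outside, its rim 20 mm above this floor.
- carrier_eye (a point): Underside of the upper peak of the carrier's closed six-sided wire eye, 36 mm straight below the centre of the grip block; it is to rest on the hook's seat. The eye lies in the carrier's y-z plane, is 34 mm wide inside and open from this peak to 36 mm below it; wire 6 mm thick.
- hook_seat (a point): Lowest point of the dip on top of the scale's hook, where the eye's peak must rest; it moves up and down with the hook, 262 mm above the table when unloaded. Axes: -x points out along the hook to its free tip, z up. The rod is 8 mm thick, its underside 8 mm below the seat. The column is 130 mm behind (+x), 370 mm high; the carriage begins 85 mm behind.
- hook_tip (a point): Top of the hook's upturned free end, 18 mm in front of the seat (-x of the hook) and 14 mm above it. The eye goes on over this end from the front, moving along +x of the hook, with the carrier's bar lying across the hook.
- hook (a joint): How far the sprung hook and its pointer have gone down, in m: 0 unloaded, grows downward, stop at 0.12. Spring 100 N per m, oil damper 4 N per m/s; a carrier with two cores settles between 0.032 and 0.092 by its weight. The pointer should never run faster than 0.06 m/s, up or down, nor be pulled below 0.105.
- scale: The spring scale, bolted down: a grey base plate 160 x 150 mm, 14 mm thick, a column with a white graduated plate, and the sprung hook that reaches from it towards the robot (-x). Origin: centre of the base's underside, on the column.
- neck_core_mid (a point): Bystander: a sand core 42 mm wide and 70 mm tall with a thin neck, standing on the table; the point is its centre.
- bulb_core_mid (a point): Bystander: a squat sand core 48 mm wide and 50 mm tall with a short neck, standing on the table; the point is its centre.

How it is judged (in metres and radians):
On the way, in this order (a step that is already met when the one before it is completed fails the run):
1. the loose straight core stands in the empty cup, let go, the carrier still on the table (x of core_out_mid in the frame of carrier_grip between -0.007 and 0.007 m and y of core_out_mid in the frame of carrier_grip between -0.092 and -0.078 m and z of core_out_mid in the frame of carrier_grip between -0.128 and -0.116 m and contact force between the fingers and core_out below 0.1 N and height (world z) of carrier below 0.01 m), for 0.2 s.
2. the carrier's eye is on the hook and the hook bears at least 1.5 N of it (x of carrier_grip in the frame of hook_seat between -0.015 and 0.015 m and y of carrier_grip in the frame of hook_seat between -0.012 and 0.012 m and z of carrier_grip in the frame of hook_seat between 0.03 and 0.044 m and value of joint hook above 0.015 m), for 0.2 s.
At the end, for the whole second after the job is handed in: The carrier hangs still by its eye in the hook's dip (15 mm along, 12 mm across), upright within 0.12 rad, slower than 0.05 m/s, 30 mm clear of the table, a straight core in each cup (within 7 mm); the pointer stands still (under 0.01 m/s) 27 to 98 mm down (x of carrier_grip in the frame of hook_seat between -0.015 and 0.015 m and y of carrier_grip in the frame of hook_seat between -0.012 and 0.012 m and z of carrier_grip in the frame of hook_seat between 0.03 and 0.044 m and x of core_out_mid in the frame of carrier_grip between -0.007 and 0.007 m and y of core_out_mid in the frame of carrier_grip between -0.092 and -0.078 m and z of core_out_mid in the frame of carrier_grip between -0.128 and -0.116 m and x of core_in_mid in the frame of carrier_grip between -0.007 and 0.007 m and y of core_in_mid in the frame of carrier_grip between 0.078 and 0.092 m and z of core_in_mid in the frame of carrier_grip between -0.128 and -0.116 m and value of joint hook between 0.027 and 0.098 m and velocity of joint hook between -0.01 and 0.01 m/s and linear speed of carrier below 0.05 m/s and angle between carrier_grip's own z axis and vertical below 0.12 rad and height (world z) of carrier above 0.03 m and contact force between carrier and scale above 1.5 N); the robot touches nothing.
It fails at once if the hook drops or jumps: the pointer runs faster than 0.06 m/s, up or down (velocity of joint hook above 0.06 m/s or velocity of joint hook below -0.06 m/s).
It fails at once if the hook is pulled down past 105 mm (value of joint hook above 0.105 m).
It fails at once if the carrier is jammed or pressed against the scale with more than 16 N (contact force between carrier and scale above 16 N).
It fails at once if one of the two bystander cores is moved by more than 20 mm (distance of any of neck_core_mid, bulb_core_mid from where it was at the start of the episode above 0.02 m).
It also fails if it takes over 72 s, if anything falls off the work surface, if the arm or the gripper's body presses on something with over 40 N, if the wrist force passes 120 N, or if a joint passes its speed limit or range.

## Working session

There is one attempt and no reset: what is moved stays moved. The work goes in short steps, Python scripts to look and compute and a tool call to move; the robot and the scene stay as the last step left them, time stands still between calls to the robot, and variables do not carry over. Pictures are saved under pics/ and viewed, at most 10 in all, crops included, and the job is handed in when it is done.

Besides the shell and the picture viewer there is one more tool, called after ">>>" as a command line: name --argument value ..., lists and objects as JSON in quotes. jog_arm: Moves the arm, as the interface text tells. Its arguments: {"type":"object","properties":{"steps":{"type":"array","items":{"type":"number"}},"newtons":{"type":"number"}},"required":["steps"]}

```bash
mkdir -p pics; ls; cat > h.py <<'E'
import numpy as np, cv2
from workcell import arm, eyes, hand_in
def snap(n,f=None):
    s=eyes.snapshot(n)
    if f: cv2.imwrite('pics/'+f,np.array(s['pixels'])[:,:,::-1])
    return s
def mats(s): return np.array(s['camera_matrix']),np.array(s['R']),np.array(s['t'])
def ray(s,u,v):
    K,R,t=mats(s); d=R.T@np.linalg.solve(K,[u,v,1.]); return -R.T@t,d
def atz(s,u,v,z):
    c,d=ray(s,u,v); return c+d*(z-c[2])/d[2]
def proj(s,X):
    K,R,t=mats(s); p=K@(R@np.array(X,float)+t); return p[:2]/p[2]
def tri(obs):
    A=np.zeros((3,3));b=np.zeros(3)
    for s,u,v in obs:
        c,d=ray(s,u,v); d/=np.linalg.norm(d);P=np.eye(3)-np.outer(d,d);A+=P;b+=P@c
    return np.linalg.solve(A,b)
E
python3 - <<'E'
from h import *
np.set_printoptions(precision=4,suppress=True)
o=arm.observe();print(o['ee_pos'],o['eef_rot'],arm.nose_length,o['grip_width'])
for n in('scene','top'):
    s=snap(n,n+'0.png');K,R,t=mats(s);print(n,K.tolist(),'cam',-R.T@t,R.tolist())
    for q in('core_out','carrier','carrier_grip','core_in_mid','hook','scale','neck_core_mid','bulb_core_mid'):
        for m in eyes.masks_of(n,q)[:3]:
            r=np.array(m['region']);v,u=np.nonzero(r);print(q,round(m['score'],2),m['bbox'],r.sum(),u.mean(),v.mean())
E
```

```text
pics
[0.123  0.5356 0.2554] [[ 0.9746 -0.224  -0.0004]
 [-0.224  -0.9746 -0.0019]
 [ 0.0001  0.002  -1.    ]] 0.025 0.08569924704369586
scene [[489.14030745844065, 0.0, 319.56714370380746], [0.0, 489.14030745844065, 198.2994380199316], [0.0, 0.0, 1.0]] cam [-0.1946 -0.5269  0.9247] [[0.4414124183554233, -0.897282891809569, 0.006203949344874575], [-0.5988757689296798, -0.2997476516648203, -0.7426298934935962], [0.6682087176253401, 0.3240906622957262, -0.6696733175976297]]
carrier 0.77 [259.1, 220.8, 79.7, 84.3] 1741 301.21596783457784 274.2871912693854
carrier_grip 0.9 [260.1, 224.2, 82.8, 81.8] 1826 300.59090909090907 273.1927710843373
core_in_mid 0.6 [263.3, 238.5, 12.3, 24.9] 264 268.9128787878788 249.93560606060606
core_in_mid 0.36 [273.4, 118.5, 25.6, 33.8] 258 290.5581395348837 125.69767441860465
hook 0.7 [272.7, 119.0, 27.9, 36.1] 308 288.512987012987 128.71753246753246
scale 0.66 [267.4, 78.8, 64.8, 141.2] 4706 295.90055248618785 160.13918402039948
neck_core_mid 0.63 [371.5, 237.2, 18.2, 31.5] 335 379.14029850746266 253.98208955223882
bulb_core_mid 0.58 [329.1, 227.0, 18.6, 19
[... 444 characters left out ...]
5316455697 238.28481012658227
core_out 0.41 [287.1, 243.5, 81.8, 30.0] 1226 330.4176182707993 256.7030995106036
carrier 0.78 [287.9, 245.0, 81.0, 24.9] 1313 329.55750190403654 256.46534653465346
carrier_grip 0.96 [284.7, 240.8, 83.6, 30.4] 1235 330.37085020242915 256.6097165991903
core_in_mid 0.43 [291.7, 246.9, 11.4, 11.7] 101 295.4752475247525 251.24752475247524
hook 0.87 [263.8, 146.1, 16.9, 59.9] 391 270.64961636828644 167.18925831202046
scale 0.92 [244.0, 116.0, 66.5, 92.3] 3684 276.27198697068405 160.88409337676438
neck_core_mid 0.67 [375.3, 195.2, 14.9, 17.4] 205 382.6292682926829 204.62926829268292
bulb_core_mid 0.66 [334.4, 192.1, 14.8, 16.2] 198 340.54545454545456 199.7929292929293
```

```bash
python3 -c "
import cv2
a=cv2.imread('pics/top0.png')[90:290,220:460];b=cv2.imread('pics/scene0.png')[70:320,230:470]
cv2.imwrite('pics/t.png',cv2.resize(a,(720,600),interpolation=2));cv2.imwrite('pics/s.png',cv2.resize(b,(576,600),interpolation=2))"
```

```text
(no output)
```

View pics/t.png

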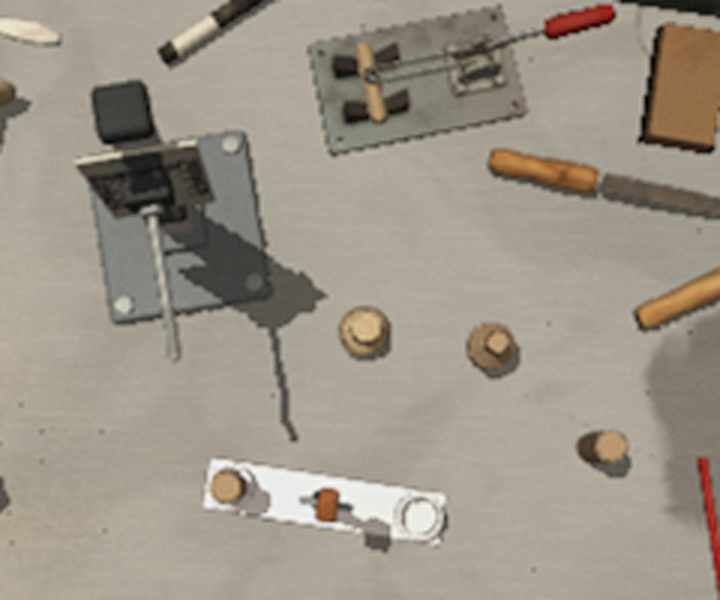

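View pics/s.png

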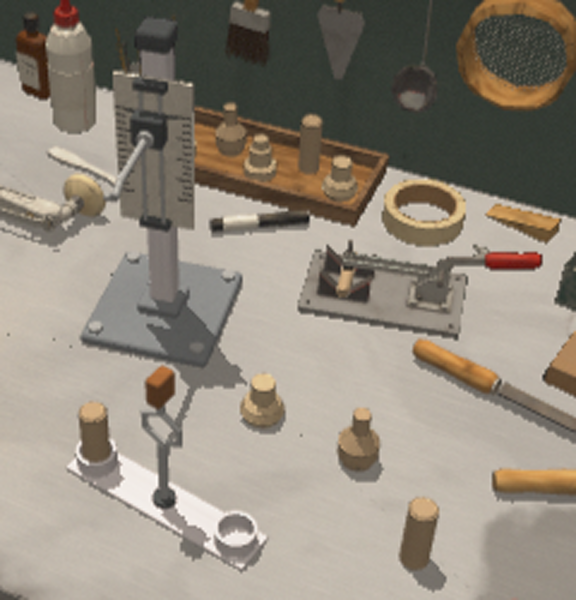

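The top picture shows the straight loose core at about (424,239), the carrier bar from (290,248) to (367,267) with its empty cup at (360,262), and the hook tip at (278,208). In the scene picture the core top is at (407,282) and the grip block at (297,231).

```bash
python3 - <<'E'
from h import *
np.set_printoptions(precision=4,suppress=True)
S=snap('scene');T=snap('top')
print('core',atz(T,423.7,238.7,.078),atz(S,406.7,281.7,.078))
print('grip',tri([(T,329,258.3),(S,296.7,231.3)]))
print('core_in',atz(T,295.3,250.7,.084),atz(S,269,241.5,.084))
print('cup',atz(T,360,262,.026),atz(S,328.5,291.5,.026))
print('tip',tri([(T,278.3,208.3),(S,279.2,150)]))
print('hook root',atz(T,270.7,161,.262),'tip',atz(T,278.3,208.3,.276))
# bar corners from top (z=.006)
for p in((213,460),(445,497),(440,545),(205,508)):print('bar',atz(T,220+p[0]/3,90+p[1]/3,.006))
for q in('neck_core_mid','bulb_core_mid'):
    m=eyes.masks_of('top',q)[0]['region'];v,u=np.nonzero(m);print(q,atz(T,u.mean(),v.mean(),.035))
E
```

```text
core [ 0.492  -0.4065  0.078 ] [ 0.4918 -0.4064  0.078 ]
grip [ 0.4439 -0.1634  0.1675]
core_in [ 0.4611 -0.0797  0.084 ] [ 0.4562 -0.081   0.084 ]
cup [ 0.4313 -0.2483  0.026 ] [ 0.4283 -0.2492  0.026 ]
tip [ 0.5521 -0.0595  0.2779]
hook root [ 0.654  -0.0363  0.262 ] tip [ 0.5501 -0.0555  0.276 ]
bar [ 0.4806 -0.063   0.006 ]
bar [ 0.4477 -0.2728  0.006 ]
bar [ 0.4049 -0.2679  0.006 ]
bar [ 0.4375 -0.0561  0.006 ]
neck_core_mid [ 0.5827 -0.3102  0.035 ]
bulb_core_mid [ 0.5961 -0.197   0.035 ]
```

>>> jog_arm --steps '[2, 3, 0, 0, 0, 0, 1, 5, 7.3, 0, 0, 0, 0, 1, 8, 11.7, 0, 0, 0, 0, 1, 11, 16.1, 0, 0, 0, 0, 1, 14, 20.5, 0, 0, 0, 0, 1, 17, 24.9, 0, 0, 0, 0, 1, 20, 29.3, 0, 0, 0, 0, 1, 23, 33.7, 0, 0, 0, 0, 1, 26, 38.1, 0, 0, 0, 0, 1, 29, 42.5, 0, 0, 0, 0, 1]'

```text
time_s: 2.35
ee_pos: [0.3108, 0.0553, 0.2567]
eef_rot: [[0.975, -0.223, 0.002], [-0.223, -0.975, 0.001], [0.001, -0.001, -1.0]]
force: [1.2, 1.0, -1.2]
grip_width: 0.0854
grip_force: 0.0
```

>>> jog_arm --steps '[3, 4.4, 0, 0, 0, 0, 1, 6.1, 9, 0, 0, 0, 0, 1, 9.3, 13.6, 0, 0, 0, 0, 1, 12.5, 18.3, 0, 0, 0, 0, 1, 15.7, 23, 0, 0, 0, 0, 1, 18.9, 27.6, 0, 0, 0, 0, 1, 22, 32.2, 0, 0, 0, 0, 1, 25.2, 36.8, 3, 0, 0, 0, 0.8, 28, 41, 6, 0, 0, 0, 0.7, 28, 41, 8.5, 0, 0, 0, 0.65]'

```text
time_s: 3.6
ee_pos: [0.4915, -0.408, 0.1675]
eef_rot: [[0.974, -0.227, -0.003], [-0.227, -0.974, 0.002], [-0.003, -0.001, -1.0]]
force: [0.8, 1.1, -0.2]
grip_width: 0.0552
grip_force: 0.0
```

```bash
python3 - <<'E'
from h import *
np.set_printoptions(precision=4,suppress=True)
S=snap('scene');T=snap('top')
o=arm.observe();print(o['ee_pos'],o['grip_width'])
a=np.array(T['pixels'])[190:290,370:470,::-1];b=np.array(S['pixels'])[230:330,360:460,::-1]
cv2.imwrite('pics/c.png',cv2.resize(np.hstack([a,b]),(800,400),interpolation=2))
p=np.array(o['ee_pos'])
E
```

```text
[ 0.4901 -0.405   0.167 ] 0.05561685270189087
```

View pics/c.png

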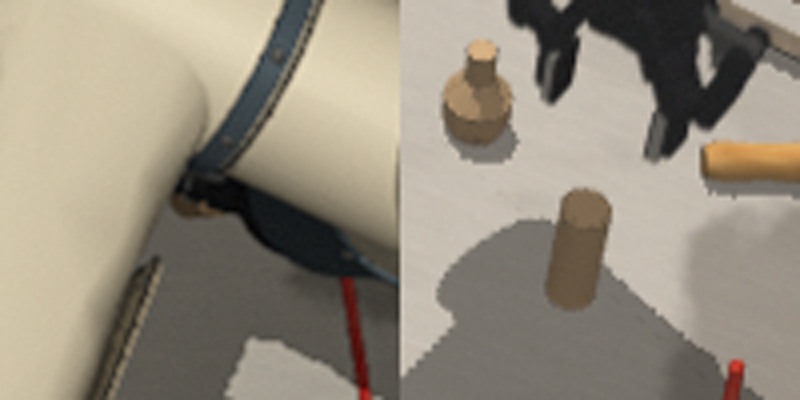

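The scene crop shows the fingers straddling the core, still above it, at crop (610,125), and the core top at (583,205). I will go down and close.

>>> jog_arm --steps '[0.2, 0.1, 3, 0, 0, 0, 0.65, 0.2, 0.1, 6, 0, 0, 0, 0.65, 0.2, 0.1, 9, 0, 0, 0, 0.65, 0.2, 0.1, 10.1, 0, 0, 0, 0.65, 0.2, 0.1, 10.1, 0, 0, 0, 0.4, 0.2, 0.1, 10.1, 0, 0, 0, 0.2, 0.2, 0.1, 10.1, 0, 0, 0, 0.2, 0.2, 0.1, 10.1, 0, 0, 0, 0.1, 0.2, 0.1, 10.1, 0, 0, 0, 0.1]' --newtons 30

```text
time_s: 4.82
ee_pos: [0.4944, -0.4073, 0.0722]
eef_rot: [[0.975, -0.223, 0.003], [-0.223, -0.975, -0.002], [0.003, 0.001, -1.0]]
force: [-0.1, 1.6, 5.8]
grip_width: 0.0275
grip_force: 30.1
```

>>> jog_arm --steps '[0, 0, -2, 0, 0, 0, 0.1, 0, 0, -5, 0, 0, 0, 0.1, 0, 0, -7.5, 0, 0, 0, 0.1, -2.4, -3.5, -7.5, 0, 0, 0, 0.1, -5, -7.5, -7.5, 0, 0, 0, 0.1, -7.6, -11.2, -7.5, 0, 0, 0, 0.1, -9.6, -14, -7.5, 0, 0, 0, 0.1, -9.6, -14, -7.5, 0, 0, 0, 0.1, -9.6, -14, -7.5, 0, 0, 0, 0.1]'

```text
time_s: 5.95
ee_pos: [0.4315, -0.2491, 0.1456]
eef_rot: [[0.975, -0.224, 0.001], [-0.224, -0.975, -0.0], [0.001, 0.0, -1.0]]
force: [0.4, -1.1, -1.4]
grip_width: 0.0276
grip_force: 29.9
```

```bash
python3 - <<'E'
from h import *
np.set_printoptions(precision=4,suppress=True)
P=[]
for i in range(6):
    S=snap('scene');o=arm.observe();P.append(np.r_[o['ee_pos'],o['force']])
T=snap('top')
print(np.array(P),o['grip_width'],o['eef_rot'])
for n in('scene','top'):
  for q in('core_out','core_out_mid','carrier','carrier_grip'):
    for m in eyes.masks_of(n,q)[:2]: print(n,q,m['score'],m['bbox'])
b=np.array(S['pixels'])[190:310,240:400,::-1]
cv2.imwrite('pics/d.png',cv2.resize(b,(800,600),interpolation=2))
print('cup pred',proj(S,(.430,-.2483,.026)),proj(S,(.430,-.2483,.006)))
E
```

```text
[[ 0.4315 -0.2493  0.1454 -1.0788 -0.0816 -0.7036]
 [ 0.4315 -0.2495  0.1452 -0.2434 -0.2576 -0.7565]
 [ 0.4315 -0.2495  0.1451  0.1327 -0.4592 -0.8002]
 [ 0.4314 -0.2495  0.1451  0.0553  0.2253 -0.4698]
 [ 0.4313 -0.2494  0.145   0.7939  0.0999 -0.291 ]
 [ 0.4313 -0.2493  0.145   0.7023 -0.2235 -0.9359]] 0.02743508018713506 [[ 0.9744 -0.2246 -0.0005]
 [-0.2246 -0.9744  0.0001]
 [-0.0005  0.0001 -1.    ]]
scene core_out 0.88 [322.9, 251.3, 12.5, 32.2]
scene core_out_mid 0.68 [322.8, 250.8, 12.2, 34.1]
scene carrier 0.93 [254.6, 218.9, 85.3, 90.6]
scene carrier_grip 0.55 [261.7, 224.2, 78.5, 81.1]
cup pred [328.4528 290.7899] [328.2928 296.1566]
```

View pics/d.png

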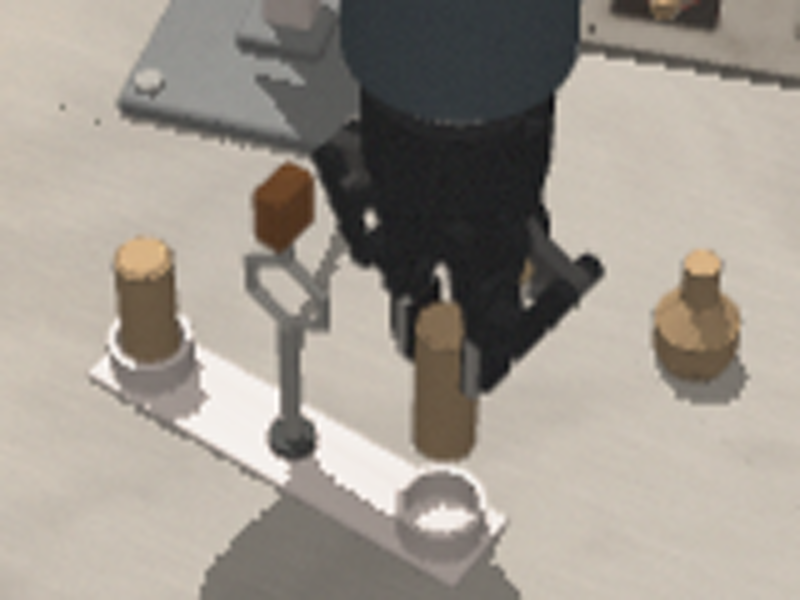

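The scene crop shows the held core's bottom at about (444,443) in the crop, which is image (328.8,278.6). The cup rim centre is at crop (441,501), image (328.2,290.3).

```bash
python3 - <<'E'
from h import *
np.set_printoptions(precision=4,suppress=True)
S=snap('scene')
print('core bottom',atz(S,328.8,278.6,.075),'top',atz(S,240+438/5,190+320/5,.153),'cup',atz(S,328.2,290.3,.026))
print(proj(S,(.43,-.248,.075)), proj(S,(.43,-.248,.153)))
# same-view check of the already seated core in the other cup: rim centre
print('in top',atz(S,240+145/5,190+257/5,.084),'in rim',atz(S,240+152/5,190+343/5,.026))
E
```

```text
core bottom [ 0.4261 -0.25    0.075 ] top [ 0.4267 -0.2453  0.153 ] cup [ 0.431  -0.2472  0.026 ]
[328.7386 277.0292] [329.4372 253.3886]
in top [ 0.4564 -0.0808  0.084 ] in rim [ 0.4542 -0.0818  0.026 ]
```

>>> jog_arm --steps '[0.2, -0.1, 1.5, 0, 0, 0, 0.1, 0.2, -0.1, 3, 0, 0, 0, 0.1, 0.2, -0.1, 4.2, 0, 0, 0, 0.1, 0.2, -0.1, 4.2, 0, 0, 0, 0.1, 0.2, -0.1, 4.2, 0, 0, 0, 0.1]'

```text
time_s: 7.38
ee_pos: [0.4337, -0.2485, 0.1035]
eef_rot: [[0.975, -0.224, 0.0], [-0.224, -0.975, -0.0], [0.0, 0.0, -1.0]]
force: [0.9, -0.3, -0.4]
grip_width: 0.0275
grip_force: 29.9
```

```bash
python3 - <<'E'
from h import *
np.set_printoptions(precision=4,suppress=True)
S=snap('scene');o=arm.observe();print(o['ee_pos'],o['force'])
b=np.array(S['pixels'])[250:320,280:380,::-1]
cv2.imwrite('pics/e.png',cv2.resize(b,(800,560),interpolation=2))
E
```

```text
[ 0.4338 -0.2485  0.1038] [-0.8679  0.5292 -1.6022]
```

View pics/e.png

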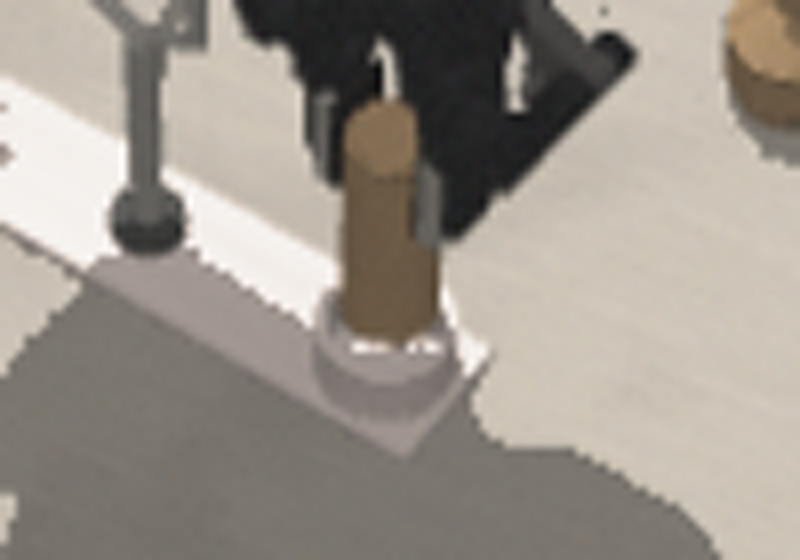

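The crop shows the core bottom centred over the cup rim: the core is at x≈391 and the rim at x≈386. It sits about 1–2 mm too far from the camera. I'll make a small correction and lower it.

>>> jog_arm --steps '[-0.15, 0, 0, 0, 0, 0, 0.1, -0.15, 0, 0.5, 0, 0, 0, 0.1, -0.15, 0, 0.9, 0, 0, 0, 0.1, -0.15, 0, 1.2, 0, 0, 0, 0.1, -0.15, 0, 1.5, 0, 0, 0, 0.1, -0.15, 0, 1.5, 0, 0, 0, 0.1]'

```text
time_s: 8.18
ee_pos: [0.4317, -0.248, 0.088]
eef_rot: [[0.975, -0.224, -0.001], [-0.224, -0.975, 0.0], [-0.001, 0.0, -1.0]]
force: [1.0, 0.5, -0.5]
grip_width: 0.0276
grip_force: 29.9
```

>>> jog_arm --steps '[0, 0, 0.3, 0, 0, 0, 0.1, 0, 0, 0.6, 0, 0, 0, 0.1, 0, 0, 0.9, 0, 0, 0, 0.1, 0, 0, 1.0, 0, 0, 0, 0.1, 0, 0, 1.0, 0, 0, 0, 0.1]'

```text
time_s: 8.8
ee_pos: [0.432, -0.248, 0.0783]
eef_rot: [[0.975, -0.224, 0.0], [-0.224, -0.975, -0.0], [0.0, 0.0, -1.0]]
force: [1.0, 0.6, -0.5]
grip_width: 0.0273
grip_force: 30.0
```

>>> jog_arm --steps '[0, 0, 0.15, 0, 0, 0, 0.1, 0, 0, 0.3, 0, 0, 0, 0.1, 0, 0, 0.4, 0, 0, 0, 0.1, 0, 0, 0.4, 0, 0, 0, 0.1]'

```text
time_s: 9.3
ee_pos: [0.4335, -0.2487, 0.0779]
eef_rot: [[0.975, -0.222, 0.004], [-0.222, -0.975, -0.003], [0.005, 0.002, -1.0]]
force: [-5.7, 5.0, 23.3]
grip_width: 0.0276
grip_force: 32.6
```

>>> jog_arm --steps '[0, 0, -0.35, 0, 0, 0, 0.1, 0, 0, -0.35, 0, 0, 0, 0.4, 0, 0, -0.35, 0, 0, 0, 0.6, 0, 0, -0.35, 0, 0, 0, 0.65, 0, 0, -0.35, 0, 0, 0, 0.65, 0, 0, -3, 0, 0, 0, 0.65, 0, 0, -8, 0, 0, 0, 0.65, 0, 0, -13, 0, 0, 0, 0.65, 0, 0, -17, 0, 0, 0, 0.65, 0, 0, -17, 0, 0, 0, 0.65]'

```text
time_s: 10.55
ee_pos: [0.4335, -0.2487, 0.2478]
eef_rot: [[0.975, -0.224, 0.007], [-0.224, -0.975, -0.003], [0.007, 0.001, -1.0]]
force: [0.7, -0.4, -0.8]
grip_width: 0.0553
grip_force: 0.0
```

```bash
python3 - <<'E'
from h import *
np.set_printoptions(precision=4,suppress=True)
S=snap('scene');o=arm.observe();print(o['ee_pos'],o['force'],o['grip_width'])
a=np.array(S['pixels'])[210:310,250:350,::-1];b=np.array(S['pixels'])[70:210,240:340,::-1]
cv2.imwrite('pics/f.png',np.hstack([cv2.resize(a,(400,400),interpolation=2),cv2.resize(b,(400,560),interpolation=2)[:400]]))
E
```

```text
[ 0.4325 -0.2481  0.2454] [-0.0422  0.8504 -0.8011] 0.05564687213791036
```

View pics/f.png

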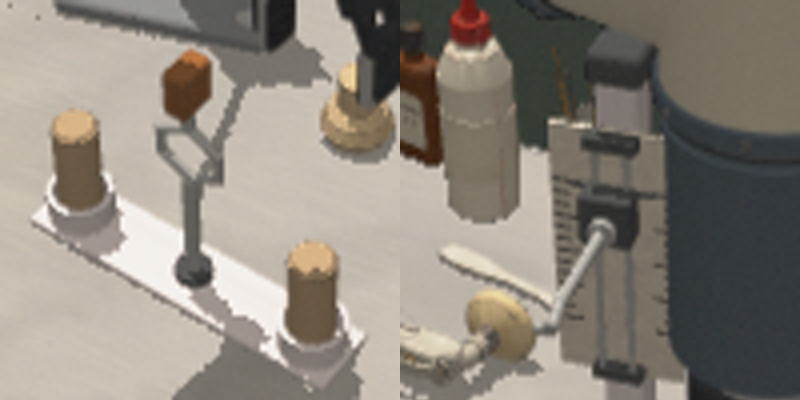

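The crop shows both cores seated upright in their cups, with tops at (268.5,241) and (328.3,273.8). The grip block is at (296.8,231.8) and the hook tip near (276.8,151.8).

```bash
python3 - <<'E'
from h import *
np.set_printoptions(precision=4,suppress=True)
S=snap('scene')
a=atz(S,268.5,241,.084);b=atz(S,328.25,273.75,.084);print(a,b,(a+b)/2,np.linalg.norm(a-b),np.degrees(np.arctan2(-(a-b)[0],(a-b)[1])))
print('grip',atz(S,296.75,231.75,.166))
print('tip',atz(S,276.75,151.25,.276),atz(S,276.75,150.5,.276))
T=snap('top')
p=np.array(T['pixels'])
R=[]
for n,s in(('scene',S),('top',T)):
  for q in('hook','hook_tip','hook_seat','scale'):
    for m in eyes.masks_of(n,q)[:1]: print(n,q,m['score'],m['bbox'])
t=cv2.imread('pics/top0.png')[115:215,230:330]
cv2.imwrite('pics/g.png',np.hstack([cv2.resize(t[:,10:85],(450,600),interpolation=2)]))
E
```

```text
[ 0.457  -0.0791  0.084 ] [ 0.4311 -0.2461  0.084 ] [ 0.4441 -0.1626  0.084 ] 0.16898602748258612 -8.806830556944785
grip [ 0.444  -0.1633  0.166 ]
tip [ 0.5498 -0.0595  0.276 ] [ 0.5522 -0.0581  0.276 ]
scene hook 0.67 [272.8, 118.1, 28.2, 35.0]
scene hook_tip 0.87 [270.4, 115.4, 28.8, 37.3]
scene hook_seat 0.86 [271.8, 113.9, 32.1, 38.4]
scene scale 0.69 [267.1, 82.1, 47.9, 139.0]
top hook 0.83 [264.2, 145.0, 13.8, 61.4]
top hook_tip 0.61 [258.8, 146.1, 22.3, 60.7]
top hook_seat 0.87 [261.0, 148.3, 21.6, 58.5]
top scale 0.65 [245.1, 115.7, 63.5, 93.8]
```

View pics/g.png

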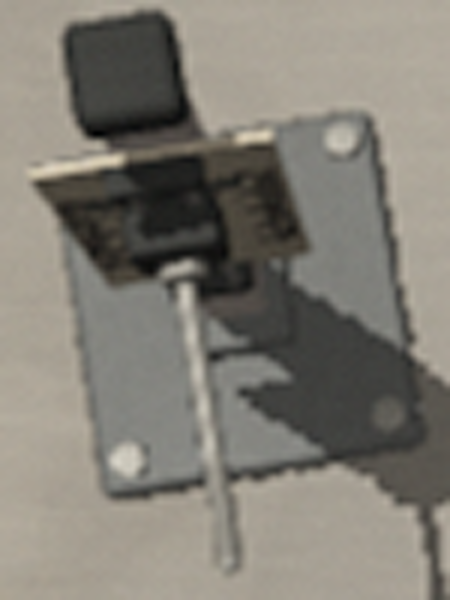

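The top crop shows the hook rod running from crop (183,285) to its tip at (228,562). The base bolts are at (345,138), (388,412) and (128,460).

```bash
python3 - <<'E'
from h import *
np.set_printoptions(precision=4,suppress=True)
T=snap('top');f=lambda x,y,z:atz(T,240+x/6,115+y/6,z)
A,B,C=f(345,138,.018),f(388,412,.018),f(128,460,.018)
print(A,B,C,'yaw',np.degrees(np.arctan2(*(A-B)[[1,0]])),np.degrees(np.arctan2(-(C-B)[0],(C-B)[1])))
print('centre',(A+C)/2)
h0,h1=f(183,285,.259),f(228,562,.276);print(h0,h1,np.degrees(np.arctan2(*(h0-h1)[[1,0]])))
o=arm.observe();print(o['ee_pos'],o['eef_rot'],o['joints'])
E
```

```text
[ 0.7705 -0.0791  0.018 ] [ 0.6428 -0.0996  0.018 ] [0.6206 0.0184 0.018 ] yaw 9.156363394783073 10.656360172664545
centre [ 0.6956 -0.0303  0.018 ]
[ 0.6513 -0.0356  0.259 ] [ 0.5494 -0.0549  0.276 ] 10.729907195609144
[ 0.4319 -0.248   0.2441] [[ 0.9746 -0.2238 -0.0004]
 [-0.2238 -0.9746  0.0001]
 [-0.0004  0.     -1.    ]] [-11.8026   8.9667  -2.7491   0.0001 -78.3099  88.8689]
```

>>> jog_arm --steps '[-0.3, -4, 0, 0, 0, -0.04, 0.65, -0.7, -8.5, 0, 0, 0, -0.072, 0.65, -0.7, -8.5, 0, 0, 0, -0.072, 0.65, -0.7, -8.5, 3, 0, 0, -0.072, 0.65, -0.7, -8.5, 6, 0, 0, -0.072, 0.65, -0.7, -8.5, 7, 0, 0, -0.072, 0.65, -0.7, -8.5, 7, 0, 0, -0.072, 0.65]'

```text
time_s: 12.02
ee_pos: [0.444, -0.164, 0.1743]
eef_rot: [[0.988, -0.154, -0.001], [-0.154, -0.988, -0.0], [-0.001, 0.001, -1.0]]
force: [-0.5, -0.0, 0.7]
grip_width: 0.0558
grip_force: 0.0
```

```bash
python3 - <<'E'
from h import *
np.set_printoptions(precision=4,suppress=True)
S=snap('scene')
F=[]
for i in range(4): snap('scene');o=arm.observe();F.append(o['force'])
print(o['ee_pos'],np.array(o['eef_rot'])[:2,1],np.mean(F,0),o['grip_width'])
b=np.array(S['pixels'])[200:280,240:345,::-1]
cv2.imwrite('pics/i.png',cv2.resize(b,(788,600),interpolation=2))
E
```

```text
[ 0.4447 -0.1638  0.1753] [-0.1532 -0.9882] [0.0285 0.1933 0.3947] 0.05585196519974427
```

View pics/i.png

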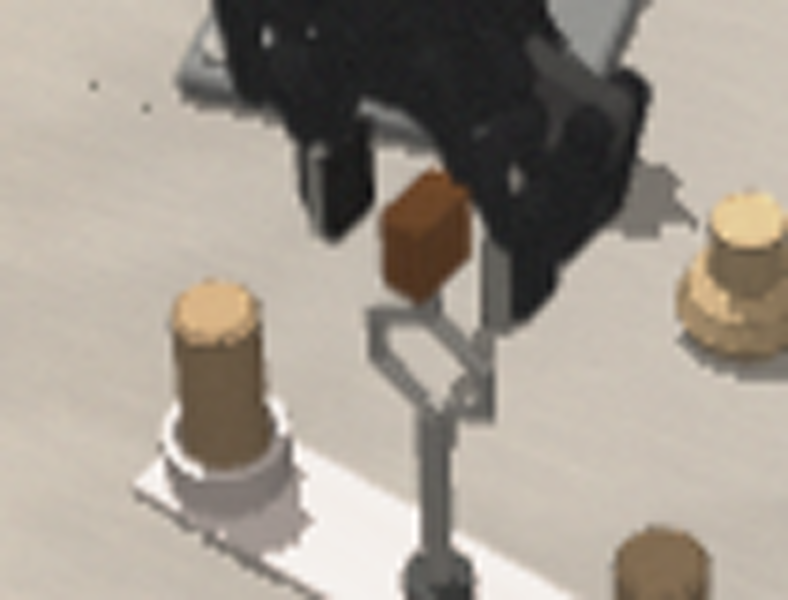

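The crop shows the grip block at (425,235) midway between the two pads, so I will close on it.

>>> jog_arm --steps '[0, 0, 0.1, 0, 0, 0, 0.4, 0, 0, 0.1, 0, 0, 0, 0.2, 0, 0, 0.1, 0, 0, 0, 0.1, 0, 0, 0.1, 0, 0, 0, 0, 0, 0, 0.1, 0, 0, 0, 0, 0, 0, 0.1, 0, 0, 0, 0, 0, 0, 0.1, 0, 0, 0, 0]' --newtons 80

```text
time_s: 13.15
ee_pos: [0.4443, -0.1634, 0.1735]
eef_rot: [[0.988, -0.153, 0.001], [-0.153, -0.988, 0.0], [0.001, -0.0, -1.0]]
force: [-1.0, 2.7, 3.9]
grip_width: 0.0147
grip_force: 78.8
```

>>> jog_arm --steps '[0, 0, -0.5, 0, 0, 0, 0, 0, 0, -2, 0, 0, 0, 0, 0, 0, -5, 0, 0, 0, 0, 0, 0, -8.5, 0, 0, 0, 0, 0, 0, -12, 0, 0, 0, 0, 0, 0, -14.5, 0, 0, 0, 0, 0, 0, -15.4, 0, 0, 0, 0, 0, 0, -15.4, 0, 0, 0, 0, 0, 0, -15.4, 0, 0, 0, 0, 0, 0, -15.4, 0, 0, 0, 0]'

```text
time_s: 14.4
ee_pos: [0.4437, -0.1635, 0.3262]
eef_rot: [[0.988, -0.153, -0.002], [-0.153, -0.988, 0.0], [-0.002, 0.0, -1.0]]
force: [-0.3, 0.4, -5.5]
grip_width: 0.0149
grip_force: 78.4
```

```bash
python3 - <<'E'
from h import *
np.set_printoptions(precision=4,suppress=True)
F=[]
for i in range(8): S=snap('scene');o=arm.observe();F.append(np.r_[o['force'],o['ee_pos']])
print(np.mean(F,0),o['grip_width'],o['grip_force'])
E
```

```text
[-0.0438 -0.0756 -5.0854  0.444  -0.1636  0.327 ] 0.014853977413337587 78.42799186706543
```

>>> jog_arm --steps '[0.5, -1, 0, 0, 0, -0.05, 0, 1.5, -3, 0, 0, 0, -0.12, 0, 2.7, -5.5, 0, 0, 0, -0.19, 0, 3.9, -8, 0, 0, 0, -0.26, 0, 4.9, -10, 0, 0, 0, -0.31, 0, 5.3, -11, 0, 0, 0, -0.332, 0, 5.3, -11, 0, 0, 0, -0.332, 0, 5.3, -11, 0, 0, 0, -0.332, 0]'

```text
time_s: 15.8
ee_pos: [0.513, -0.0636, 0.3275]
eef_rot: [[0.984, 0.176, 0.0], [0.176, -0.984, -0.0], [-0.0, 0.0, -1.0]]
force: [-0.4, 1.3, -5.4]
grip_width: 0.0148
grip_force: 78.4
```

```bash
python3 - <<'E'
from h import *
np.set_printoptions(precision=4,suppress=True)
S=snap('scene');T=snap('top');o=arm.observe();print(o['ee_pos'],np.array(o['eef_rot'])[:,:2].T,o['force'])
b=np.array(S['pixels'])[90:240,200:360,::-1]
cv2.imwrite('pics/j.png',cv2.resize(b,(640,600),interpolation=2))
p=np.array(o['ee_pos'])
print('peak pred',proj(S,p-[0,0,.0435]),'grip',proj(S,p-[0,0,.0075]),'seat',proj(S,(.568,-.0535,.262)),'tip',proj(S,(.550,-.0565,.276)))
E
```

```text
[ 0.513  -0.0636  0.3276] [[ 0.9843  0.1762  0.0003]
 [ 0.1762 -0.9843  0.0002]] [ 0.5189 -0.8033 -5.5131]
peak pred [269.6824 157.8828] grip [268.6187 144.213 ] seat [278.7955 151.2318] tip [275.6237 150.839 ]
```

View pics/j.png

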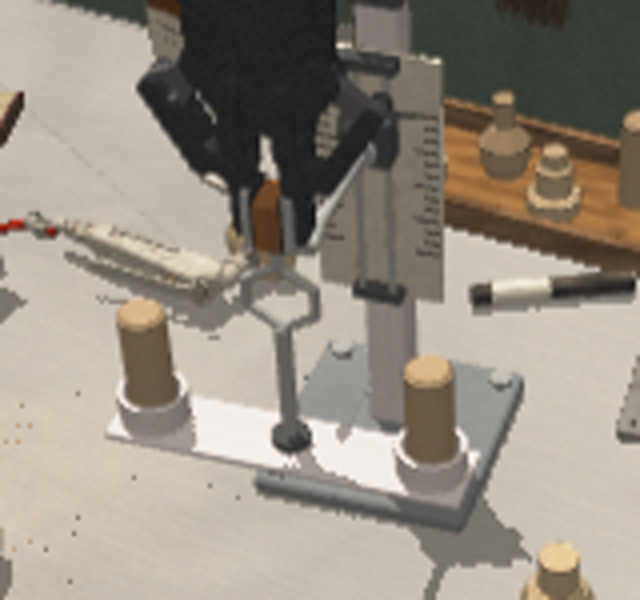

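The crop shows the carrier held upright with its eye's peak at about (282,270), image (270.5,157.5), as predicted. The hook tip is hidden behind the right finger, so I will advance slowly.

>>> jog_arm --steps '[0.8, 0, 0, 0, 0, 0, 0, 1.8, 0, 0, 0, 0, 0, 0, 2.6, 0, 0, 0, 0, 0, 0, 3.2, 0, 0, 0, 0, 0, 0, 3.7, 0, 0, 0, 0, 0, 0, 4, 0, 0, 0, 0, 0, 0, 4, 0, 0, 0, 0, 0, 0]'

```text
time_s: 16.77
ee_pos: [0.5528, -0.0559, 0.3272]
eef_rot: [[0.984, 0.177, -0.0], [0.177, -0.984, -0.0], [-0.0, -0.0, -1.0]]
force: [-0.4, -0.3, -5.7]
grip_width: 0.015
grip_force: 78.4
```

```bash
python3 - <<'E'
from h import *
np.set_printoptions(precision=4,suppress=True)
S=snap('scene');o=arm.observe();print(o['ee_pos'],o['force'])
b=np.array(S['pixels'])[100:220,220:340,::-1]
cv2.imwrite('pics/k.png',cv2.resize(b,(600,600),interpolation=2))
E
```

```text
[ 0.5526 -0.0559  0.3273] [ 0.1756 -0.3271 -6.0111]
```

View pics/k.png

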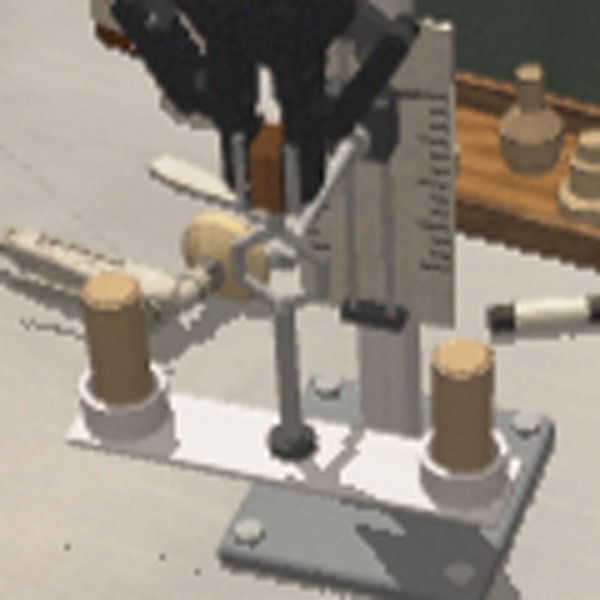

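The crop shows the hook tip inside the hexagonal eye at (285,258), well centred. I will advance the rest of the way over the seat, then lower.

>>> jog_arm --steps '[0.4, 0, 0, 0, 0, 0, 0, 0.9, 0, 0, 0, 0, 0, 0, 1.3, 0, 0, 0, 0, 0, 0, 1.5, 0, 0, 0, 0, 0, 0, 1.5, 0, 0.3, 0, 0, 0, 0, 1.5, 0, 0.6, 0, 0, 0, 0, 1.5, 0, 0.9, 0, 0, 0, 0, 1.5, 0, 1.2, 0, 0, 0, 0, 1.5, 0, 1.4, 0, 0, 0, 0, 1.5, 0, 1.5, 0, 0, 0, 0]'

```text
time_s: 18.08
ee_pos: [0.5674, -0.0533, 0.3122]
eef_rot: [[0.984, 0.177, -0.0], [0.177, -0.984, -0.0], [-0.0, 0.0, -1.0]]
force: [-0.1, -0.8, -4.9]
grip_width: 0.015
grip_force: 78.4
```

>>> jog_arm --steps '[0, 0, 0.15, 0, 0, 0, 0, 0, 0, 0.3, 0, 0, 0, 0, 0, 0, 0.45, 0, 0, 0, 0, 0, 0, 0.6, 0, 0, 0, 0, 0, 0, 0.75, 0, 0, 0, 0, 0, 0, 0.9, 0, 0, 0, 0, 0, 0, 1.05, 0, 0, 0, 0, 0, 0, 1.2, 0, 0, 0, 0, 0, 0, 1.35, 0, 0, 0, 0, 0, 0, 1.5, 0, 0, 0, 0]'

```text
time_s: 19.32
ee_pos: [0.5675, -0.0533, 0.2973]
eef_rot: [[0.984, 0.177, 0.0], [0.177, -0.984, -0.0], [0.0, 0.0, -1.0]]
force: [0.3, 0.6, -4.9]
grip_width: 0.0149
grip_force: 78.5
```

```bash
cat >> h.py <<'E'
def favg(n=10):
    F=[]
    for i in range(n): snap('scene');o=arm.observe();F.append(np.r_[o['ee_pos'],o['force'],o['moment']])
    F=np.array(F);print(np.round(F.mean(0),4),'sd fz',F[:,5].std().round(3),'t',o['time_s'])
E
python3 -c "
from h import *
favg(8)"
```

```text
[ 5.6750e-01 -5.3300e-02  2.9730e-01  4.9170e-01  1.8940e-01 -4.1892e+00
  1.1880e-01 -9.7700e-02  1.6000e-03] sd fz 0.549 t 19.725
```

>>> jog_arm --steps '[0, 0, 0.2, 0, 0, 0, 0, 0, 0, 0.4, 0, 0, 0, 0, 0, 0, 0.6, 0, 0, 0, 0, 0, 0, 0.8, 0, 0, 0, 0, 0, 0, 1.0, 0, 0, 0, 0, 0, 0, 1.2, 0, 0, 0, 0, 0, 0, 1.4, 0, 0, 0, 0, 0, 0, 1.6, 0, 0, 0, 0, 0, 0, 1.8, 0, 0, 0, 0, 0, 0, 2.0, 0, 0, 0, 0]'

```text
time_s: 20.98
ee_pos: [0.5676, -0.0533, 0.2773]
eef_rot: [[0.984, 0.177, 0.0], [0.177, -0.984, -0.0], [0.0, 0.0, -1.0]]
force: [0.7, 1.7, -2.1]
grip_width: 0.0147
grip_force: 79.0
```

```bash
python3 -c "
from h import *
favg(20)
S=snap('scene')
for m in eyes.masks_of('scene','hook')[:2]: print(m['score'],m['bbox'])"
```

```text
[ 0.5675 -0.0533  0.2773  1.1296  0.5083 -2.1962  0.2315 -0.3564 -0.0038] sd fz 0.396 t 21.975
0.64 [274.6, 131.2, 22.3, 34.3]
0.3 [235.2, 139.0, 92.4, 77.9]
```

>>> jog_arm --steps '[0.05, 0, 0, 0, 0, 0, 0, 0.1, 0, 0, 0, 0, 0, 0, 0.15, 0, 0, 0, 0, 0, 0, 0.2, 0, 0, 0, 0, 0, 0, 0.25, 0, 0, 0, 0, 0, 0, 0.3, 0, 0, 0, 0, 0, 0]'

```text
time_s: 22.82
ee_pos: [0.5696, -0.0528, 0.2768]
eef_rot: [[0.984, 0.177, -0.002], [0.177, -0.984, -0.0], [-0.002, -0.0, -1.0]]
force: [-5.3, 1.6, -2.0]
grip_width: 0.0151
grip_force: 79.0
```

```bash
python3 -c "
from h import *
favg(20)"
```

```text
[ 0.5698 -0.0527  0.277  -4.7147  1.6232 -2.161   0.6309  1.8746  0.024 ] sd fz 0.456 t 23.825
```

>>> jog_arm --steps '[-0.05, 0, 0, 0, 0, 0, 0, -0.1, 0, 0, 0, 0, 0, 0, -0.15, 0, 0, 0, 0, 0, 0, -0.2, 0, 0, 0, 0, 0, 0, -0.2, 0, 0, 0, 0, 0, 0]'

```text
time_s: 24.45
ee_pos: [0.5692, -0.0529, 0.2776]
eef_rot: [[0.984, 0.177, 0.002], [0.177, -0.984, 0.0], [0.002, 0.0, -1.0]]
force: [0.3, 2.2, -2.7]
grip_width: 0.0149
grip_force: 79.0
```

```bash
python3 -c "
from h import *
favg(20)"
```

```text
[ 0.5687 -0.0531  0.2774  1.0088  1.9322 -2.2806  0.717  -0.3791 -0.0146] sd fz 0.579 t 25.45
```

>>> jog_arm --steps '[0.03, -0.05, 0, 0, 0, 0, 0, 0.05, -0.1, 0, 0, 0, 0, 0, 0.05, -0.15, 0, 0, 0, 0, 0, 0.05, -0.15, 0, 0, 0, 0, 0]'

```text
time_s: 25.95
ee_pos: [0.5684, -0.0516, 0.2772]
eef_rot: [[0.984, 0.177, -0.001], [0.177, -0.984, -0.0], [-0.001, 0.0, -1.0]]
force: [-0.1, 0.2, -3.4]
grip_width: 0.0148
grip_force: 78.7
```

```bash
python3 -c "
from h import *
favg(16)"
```

```text
[ 0.5685 -0.0516  0.2772 -1.0408 -0.0662 -2.4205 -0.0914  0.4125 -0.0036] sd fz 0.563 t 26.75
```

>>> jog_arm --steps '[-0.02, 0, 0.2, 0, 0, 0, 0, -0.02, 0, 0.4, 0, 0, 0, 0, -0.02, 0, 0.6, 0, 0, 0, 0, -0.02, 0, 0.8, 0, 0, 0, 0, -0.02, 0, 1.0, 0, 0, 0, 0, -0.02, 0, 1.2, 0, 0, 0, 0, -0.02, 0, 1.4, 0, 0, 0, 0, -0.02, 0, 1.6, 0, 0, 0, 0, -0.02, 0, 1.8, 0, 0, 0, 0, -0.02, 0, 2.0, 0, 0, 0, 0]'

```text
time_s: 28.0
ee_pos: [0.5685, -0.0516, 0.2573]
eef_rot: [[0.984, 0.177, 0.0], [0.177, -0.984, -0.0], [0.0, 0.0, -1.0]]
force: [-0.6, -0.6, 0.1]
grip_width: 0.0153
grip_force: 79.0
```

```bash
python3 -c "
from h import *
favg(30)"
```

```text
[ 0.5685 -0.0516  0.2573 -1.6652 -0.2595 -0.4004 -0.0999  0.6453 -0.013 ] sd fz 0.512 t 29.5
```

>>> jog_arm --steps '[-0.02, 0, 0.15, 0, 0, 0, 0, -0.04, 0, 0.3, 0, 0, 0, 0, -0.06, 0, 0.45, 0, 0, 0, 0, -0.06, 0, 0.5, 0, 0, 0, 0, -0.06, 0, 0.5, 0, 0, 0, 0]' --newtons 40

```text
time_s: 30.12
ee_pos: [0.5683, -0.0516, 0.2525]
eef_rot: [[0.984, 0.177, 0.001], [0.177, -0.984, 0.0], [0.001, 0.0, -1.0]]
force: [0.2, -0.3, -0.0]
grip_width: 0.0152
grip_force: 79.1
```

```bash
python3 -c "
from h import *
favg(40)"
```

```text
[ 0.5681 -0.0516  0.2524  3.5074  0.578   0.1285  0.2114 -1.3469 -0.0044] sd fz 0.581 t 32.125
```

>>> jog_arm --steps '[0.02, 0, 0, 0, 0, 0, 0, 0.04, 0, 0, 0, 0, 0, 0, 0.04, 0, 0, 0, 0, 0, 0, 0.04, 0, 0, 0, 0, 0, 0]' --newtons 20

```text
time_s: 32.62
ee_pos: [0.5681, -0.0516, 0.2522]
eef_rot: [[0.984, 0.177, -0.0], [0.177, -0.984, -0.0], [-0.0, -0.0, -1.0]]
force: [4.2, 0.8, -0.1]
grip_width: 0.0151
grip_force: 79.1
```

```bash
python3 -c "
from h import *
favg(20);o=arm.observe();print(o['grip_force'],o['grip_width'])"
```

```text
Traceback (most recent call last):
  File "h.py", line 21, in favg
    for i in range(n): snap('scene');o=arm.observe();F.append(np.r_[o['ee_pos'],o['force'],o['moment']])
                       ~~~~^^^^^^^^^
  File "h.py", line 4, in snap
    s=eyes.snapshot(n)
ValueError: 200 camera calls are used up
```

>>> jog_arm --steps '[0.03, 0, 0, 0, 0, 0, 0, 0.05, 0, 0, 0, 0, 0, 0, 0.05, 0, 0, 0, 0, 0, 0, 0.05, 0, 0, 0, 0, 0, 0]' --newtons 20

```text
time_s: 33.62
ee_pos: [0.5684, -0.0516, 0.2521]
eef_rot: [[0.984, 0.177, -0.001], [0.177, -0.984, -0.0], [-0.001, -0.0, -1.0]]
force: [-0.4, 0.6, -0.2]
grip_width: 0.0149
grip_force: 79.2
```

```bash
python3 -c "
from h import *
o=arm.observe();print(o['force'],o['moment'],o['grip_force'],o['ee_pos'])"
```

```text
[-0.38667043  0.62506914 -0.18167672] [ 0.19092313 -0.13785111  0.05619521] 79.20555353164673 [ 0.56836125 -0.05156862  0.25207404]
```

>>> jog_arm --steps '[0, 0, 0.05, 0, 0, 0, 0, 0, 0, 0.1, 0, 0, 0, 0, 0, 0, 0.1, 0, 0, 0, 0, 0, 0, 0.1, 0, 0, 0, 0]' --newtons 20

```text
time_s: 34.12
ee_pos: [0.5684, -0.0516, 0.2511]
eef_rot: [[0.984, 0.177, -0.001], [0.177, -0.984, -0.0], [-0.001, -0.0, -1.0]]
force: [-1.5, -0.4, -0.2]
grip_width: 0.0148
grip_force: 79.2
```

>>> jog_arm --steps '[0, 0, 0, 0, 0, 0, 0.18, 0, 0, 0, 0, 0, 0, 0.2, 0, 0, 0, 0, 0, 0, 0.25, 0, 0, 0, 0, 0, 0, 0.3, 0, 0, 0, 0, 0, 0, 0.35, 0, 0, 0, 0, 0, 0, 0.4, 0, 0, 0, 0, 0, 0, 0.4, 0, 0, 0, 0, 0, 0, 0.4]'

```text
time_s: 35.12
ee_pos: [0.5688, -0.0515, 0.2513]
eef_rot: [[0.984, 0.177, -0.0], [0.177, -0.984, -0.0], [-0.0, -0.0, -1.0]]
force: [0.0, -0.5, 0.4]
grip_width: 0.0344
grip_force: 0.0
```

>>> jog_arm --steps '[0, 0, 0, 0, 0, 0, 0.55, 0, 0, 0, 0, 0, 0, 0.65, 0, 0, -0.5, 0, 0, 0, 0.65, 0, 0, -2, 0, 0, 0, 0.65, 0, 0, -4, 0, 0, 0, 0.65, 0, 0, -6.5, 0, 0, 0, 0.65, 0, 0, -9, 0, 0, 0, 0.65, 0, 0, -10, 0, 0, 0, 0.65, -3, 0, -10, 0, 0, 0, 0.65, -6, 0, -10, 0, 0, 0, 0.65]'

```text
time_s: 36.38
ee_pos: [0.5091, -0.0622, 0.3509]
eef_rot: [[0.984, 0.177, -0.001], [0.177, -0.984, 0.0], [-0.001, -0.0, -1.0]]
force: [0.4, 0.3, 0.8]
grip_width: 0.0557
grip_force: 0.0
```

>>> jog_arm --steps '[-4, 0, 0, 0, 0, 0, 0.65, -9, 0, 0, 0, 0, 0, 0.65, -12, 0, 0, 0, 0, 0, 0.65, -12, 0, 0, 0, 0, 0, 0.65, -12, 0, 0, 0, 0, 0, 0.65, -12, 0, 0, 0, 0, 0, 0.65, -12, 0, 0, 0, 0, 0, 0.65, -12, 0, 0, 0, 0, 0, 0.65, -12, 0, 0, 0, 0, 0, 0.65, -12, 0, 0, 0, 0, 0, 0.65]'

```text
time_s: 37.62
ee_pos: [0.3917, -0.0834, 0.3513]
eef_rot: [[0.984, 0.177, -0.0], [0.177, -0.984, 0.0], [-0.0, -0.0, -1.0]]
force: [-0.2, 0.6, -0.2]
grip_width: 0.0557
grip_force: 0.0
```

>>> jog_arm --steps '[0, 0, 0, 0, 0, 0, 0.65, 0, 0, 0, 0, 0, 0, 0.65, 0, 0, 0, 0, 0, 0, 0.65, 0, 0, 0, 0, 0, 0, 0.65, 0, 0, 0, 0, 0, 0, 0.65, 0, 0, 0, 0, 0, 0, 0.65, 0, 0, 0, 0, 0, 0, 0.65, 0, 0, 0, 0, 0, 0, 0.65, 0, 0, 0, 0, 0, 0, 0.65, 0, 0, 0, 0, 0, 0, 0.65]'

```text
time_s: 38.88
ee_pos: [0.3916, -0.0834, 0.3513]
eef_rot: [[0.984, 0.177, 0.0], [0.177, -0.984, -0.0], [0.0, 0.0, -1.0]]
force: [-0.4, -0.1, 0.3]
grip_width: 0.0559
grip_force: 0.0
```

>>> jog_arm --steps '[0, 0, 0, 0, 0, 0, 0.65, 0, 0, 0, 0, 0, 0, 0.65, 0, 0, 0, 0, 0, 0, 0.65, 0, 0, 0, 0, 0, 0, 0.65, 0, 0, 0, 0, 0, 0, 0.65, 0, 0, 0, 0, 0, 0, 0.65, 0, 0, 0, 0, 0, 0, 0.65, 0, 0, 0, 0, 0, 0, 0.65, 0, 0, 0, 0, 0, 0, 0.65, 0, 0, 0, 0, 0, 0, 0.65]'

```text
time_s: 40.12
ee_pos: [0.3916, -0.0834, 0.3513]
eef_rot: [[0.984, 0.177, 0.0], [0.177, -0.984, -0.0], [0.0, 0.0, -1.0]]
force: [0.7, -0.5, -0.3]
grip_width: 0.0552
grip_force: 0.0
```

>>> jog_arm --steps '[0, 0, 0, 0, 0, 0, 0.65, 0, 0, 0, 0, 0, 0, 0.65, 0, 0, 0, 0, 0, 0, 0.65, 0, 0, 0, 0, 0, 0, 0.65, 0, 0, 0, 0, 0, 0, 0.65, 0, 0, 0, 0, 0, 0, 0.65, 0, 0, 0, 0, 0, 0, 0.65, 0, 0, 0, 0, 0, 0, 0.65, 0, 0, 0, 0, 0, 0, 0.65, 0, 0, 0, 0, 0, 0, 0.65]'

```text
time_s: 41.38
ee_pos: [0.3916, -0.0834, 0.3513]
eef_rot: [[0.984, 0.177, 0.0], [0.177, -0.984, -0.0], [0.0, 0.0, -1.0]]
force: [0.2, 0.0, -0.2]
grip_width: 0.0557
grip_force: 0.0
```

>>> jog_arm --steps '[0, 0, 0, 0, 0, 0, 0.65, 0, 0, 0, 0, 0, 0, 0.65, 0, 0, 0, 0, 0, 0, 0.65, 0, 0, 0, 0, 0, 0, 0.65, 0, 0, 0, 0, 0, 0, 0.65, 0, 0, 0, 0, 0, 0, 0.65, 0, 0, 0, 0, 0, 0, 0.65, 0, 0, 0, 0, 0, 0, 0.65, 0, 0, 0, 0, 0, 0, 0.65, 0, 0, 0, 0, 0, 0, 0.65]'

```text
time_s: 42.62
ee_pos: [0.3917, -0.0834, 0.3513]
eef_rot: [[0.984, 0.177, 0.0], [0.177, -0.984, -0.0], [0.0, 0.0, -1.0]]
force: [0.2, -0.7, -0.3]
grip_width: 0.0559
grip_force: 0.0
```

>>> jog_arm --steps '[0, 0, 0, 0, 0, 0, 0.65, 0, 0, 0, 0, 0, 0, 0.65, 0, 0, 0, 0, 0, 0, 0.65, 0, 0, 0, 0, 0, 0, 0.65, 0, 0, 0, 0, 0, 0, 0.65, 0, 0, 0, 0, 0, 0, 0.65, 0, 0, 0, 0, 0, 0, 0.65, 0, 0, 0, 0, 0, 0, 0.65, 0, 0, 0, 0, 0, 0, 0.65, 0, 0, 0, 0, 0, 0, 0.65]'

```text
time_s: 43.88
ee_pos: [0.3916, -0.0834, 0.3513]
eef_rot: [[0.984, 0.177, -0.0], [0.177, -0.984, 0.0], [-0.0, -0.0, -1.0]]
force: [0.8, 0.2, 0.2]
grip_width: 0.0559
grip_force: 0.0
```

```bash
python3 -c "
from h import *
print(hand_in())"
```

```text
the job is handed in; nothing more can be done
None
```

I loaded the core, hung the carrier on the hook, let go and handed the job in at about 44 s; the hand-in gave no verdict, and with the camera calls used up I couldn't see the hang or the pointer after letting go.

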